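# Rack the coin tubes in reverse order

### The arm

A 7-joint arm with a two-finger parallel gripper is mounted at the origin on the work surface. World frame = base frame: x ahead of the robot, y to its left, z up, the work surface at z = 0. Lengths are in m, angles in rad, forces in N, time in s.
With the tool pointing down it reaches from about 0.425 to 0.875 m from the base axis. Payload 4.7 kg.
Tool frame: the origin (TCP) lies on the centre line of the jaws, within the pads' length; the fingertips stand ahead of it and the grasp point (between the pads) lies 2 mm behind it (nose_length is the z of the fingertips in the tool frame, in m); z points along the fingers, y is the line along which they close (so a half turn about z gives the same grasp; the last joint's range is limited). The gripper opens to 87 mm and grips with 3 to 60 N. Pads are 19 mm wide; open, the fingers measure 117 mm over their backs; the gripper's body (75 mm by 190 mm) begins 51 mm behind the grasp point.
Start: joints at [-1.12, 0.321, -0.07, 1.45, 0.023, 1.371, -0.057], TCP at [0.275, 0.589, 0.24] pointing down, gripper open.
Joint ranges: [-2.86, 2.86], [-0.3, 2.09], [-1.38, 1.24], [0.06, 2.45], [-1.56, 4.7], [0.09, 2.05], [-2.69, 2.69]. Speed limits (rad/s): [2.57, 2.57, 3.14, 3.14, 3.14, 3.14, 3.14].

### API

Orientations are given as a rotation vector (axis times angle).
In Python, from bench import * gives the robot as it stands.
- The arm moves only by the tool send_rows, never from a script. Its arguments are lists of equal length, an entry for each row: "xyz": the shift along the tool's x, y, z in mm, a list of three; "dr": the turn, a rotation vector about the tool's x, y, z in rad, a list of three. A call has exactly 10 rows; each row is the pose to reach, as a shift and turn from the pose commanded when the call began, along the tool's axes at that moment; what a row does not reach only later rows make up. A row lasts 1/12 s, in which the tool goes at most 41.7 mm and 7.16 degrees, less where a joint would pass 70% of its speed; a pose out of reach is approached as far as the arm can. A call with a gripper value outside its range is refused whole. "jaw" is the finger opening in mm, from 0 to 87, set as the call begins (left out, the last holds). The fingers move at their own pace and stop on an object; "grip_force" is the grip in N (left out, the last holds). Time passes only in rows, so rows that repeat a pose let the fingers close, or fill a call up. It gives the time, the measured TCP pose, the force, the opening and the grip force at its end, in the units of the state.
- get_state(): the state, without advancing time (a new reading comes with each control period).
- get_image(name): name is "side" or "top"; returns the picture (420x560x3 uint8, red, green, blue); there is no depth.
- calibration(name): a dict with "vfov" (degrees; the focal length in pixels is half the picture's height over the tangent of half this angle, whatever the lens; pixels are square), "cx", "cy" (the principal point, pixels), "k1" (the pictures are not rectified: a ray, as slopes to the right and down, at radius r is drawn at 1 + k1 r^2 times it, then the intrinsics apply), "rvec" (rotation vector, rad) and "tvec" (3), from world to camera coordinates, as OpenCV has them. Camera axes: x right, y down, z forward; pixel columns grow to the right and rows downward; lengths in m; the calibration is good to about 2 mm. A picture is of the moment at which its call begins. calibration takes no time and is no camera call.
- close_job(): hands the job in; it is judged then, once.
The state is a dict: "time": time; "joint_positions": joint angles; "qd": joint speeds; "joint_torque": joint torques, N m; "position": TCP position; "tool_rot": TCP orientation; "ft_force": force on the tool from outside, world axes, zero at the start; "torque": the same for the moment, N m; "grip_width": opening from 0.0 (shut) to 1.0 (fully open); "grip_force": force on a finger pad.
Only numpy, scipy, OpenCV 4.12 (cv2) and the standard library are available. Lean on these libraries where they do the work, as an engineer would, in place of code of your own. Each camera call takes 0.05 s, during which the arm holds its last target. There are 200 camera calls.

### The job

Move the four coin tubes from the white wash rack to the dark wooden archive tray in reverse order, counted from the brass end block that each rack has: the tube nearest the wash rack's brass block goes into the compartment farthest from the tray's brass block, the next one into the next compartment, and so on, so that the tube farthest from the wash rack's block ends up nearest the tray's. Keep every tube upright on the way and leave each one standing on the floor of its own compartment.

Things in the scene. Friction and masses are not known exactly. Their poses are not given: they have to be found in the camera images.
- tube_red: loose clear coin tube of green coins, red screw cap, 0.13 to 0.25 kg, 76 mm tall, body 38 mm across, cap 42 mm across over the top 24 mm. Origin at the centre of its underside, z up its axis. Stands in the wash rack; neighbours 66 mm away (24 mm clear between caps), open on the rack's two x sides: grip the cap from above, fingers closing along the rack's x
- tube_yellow: loose clear coin tube of green coins, yellow screw cap, 0.13 to 0.25 kg, 76 mm tall, body 38 mm across, cap 42 mm across over the top 24 mm. Origin at the centre of its underside, z up its axis. Stands in the wash rack; neighbours 66 mm away (24 mm clear between caps), open on the rack's two x sides: grip the cap from above, fingers closing along the rack's x
- tube_blue: loose clear coin tube of green coins, blue screw cap, 0.13 to 0.25 kg, 76 mm tall, body 38 mm across, cap 42 mm across over the top 24 mm. Origin at the centre of its underside, z up its axis. Stands in the wash rack; neighbours 66 mm away (24 mm clear between caps), open on the rack's two x sides: grip the cap from above, fingers closing along the rack's x
- tube_black: loose clear coin tube of green coins, black screw cap, 0.13 to 0.25 kg, 76 mm tall, body 38 mm across, cap 42 mm across over the top 24 mm. Origin at the centre of its underside, z up its axis. Stands in the wash rack; neighbours 66 mm away (24 mm clear between caps), open on the rack's two x sides: grip the cap from above, fingers closing along the rack's x
- tag_red: flat red tag, 24 x 36 x 4 mm, fixed on the wash rack's ledge 53 mm in +x (rack frame) of the centre of the compartment where the red tube stands at the start; it stays as the record of that place. Origin at the centre of its underside, 8 mm above the table
- tag_yellow: flat yellow tag, 24 x 36 x 4 mm, fixed on the wash rack's ledge 53 mm in +x (rack frame) of the centre of the compartment where the yellow tube stands at the start; it stays as the record of that place. Origin at the centre of its underside, 8 mm above the table
- tag_blue: flat blue tag, 24 x 36 x 4 mm, fixed on the wash rack's ledge 53 mm in +x (rack frame) of the centre of the compartment where the blue tube stands at the start; it stays as the record of that place. Origin at the centre of its underside, 8 mm above the table
- tag_black: flat black tag, 24 x 36 x 4 mm, fixed on the wash rack's ledge 53 mm in +x (rack frame) of the centre of the compartment where the black tube stands at the start; it stays as the record of that place. Origin at the centre of its underside, 8 mm above the table
- wash_rack: white plastic rack (mm): fixed; 72 (x) by 270 (y); 4 compartments 60 square inside in a row, centres at y = 99, 33, -33, -99, x = 0; 6 thick walls, 20 high; floor 6 above table. Brass block 44 x 16 x 34 high at the +y end (y = 143). Origin on the table under the row's middle, z up. May be the left or right rack. Ledge with the tags on its +x side, 34 wide, 8 high. Tubes start in it, about centred
- archive_tray: dark wooden tray (mm): fixed; 72 (x) by 270 (y); 4 compartments 60 square inside in a row, centres at y = 99, 33, -33, -99, x = 0; 6 thick walls, 20 high; floor 6 above table. Brass block 44 x 16 x 34 high at the +y end (y = 143). Origin on the table under the row's middle, z up. May be the left or right rack. Empty at the start, no tags

How it is judged:
At the end, for the whole second after the job is handed in: Each tube is upright (0.12 rad), at rest, on the floor of its archive-tray compartment (5 mm in height, 12 mm from the centre in x and y); the row from the tray's brass block is the reverse of the row of colour tags counted from the wash rack's block (((y of tag_red in the frame of wash_rack between 0.079 and 0.119 m and y of tube_red in the frame of archive_tray between -0.111 and -0.087 m) or (y of tag_red in the frame of wash_rack between 0.013 and 0.053 m and y of tube_red in the frame of archive_tray between -0.045 and -0.021 m) or (y of tag_red in the frame of wash_rack between -0.053 and -0.013 m and y of tube_red in the frame of archive_tray between 0.021 and 0.045 m) or (y of tag_red in the frame of wash_rack between -0.119 and -0.079 m and y of tube_red in the frame of archive_tray between 0.087 and 0.111 m)) and x of tube_red in the frame of archive_tray between -0.012 and 0.012 m and z of tube_red in the frame of archive_tray between 0.001 and 0.011 m and angle between each of tube_red, tube_yellow, tube_blue, tube_black's own z axis and vertical below 0.12 rad and linear speed of each of tube_red, tube_yellow, tube_blue, tube_black below 0.02 m/s and ((y of tag_yellow in the frame of wash_rack between 0.079 and 0.119 m and y of tube_yellow in the frame of archive_tray between -0.111 and -0.087 m) or (y of tag_yellow in the frame of wash_rack between 0.013 and 0.053 m and y of tube_yellow in the frame of archive_tray between -0.045 and -0.021 m) or (y of tag_yellow in the frame of wash_rack between -0.053 and -0.013 m and y of tube_yellow in the frame of archive_tray between 0.021 and 0.045 m) or (y of tag_yellow in the frame of wash_rack between -0.119 and -0.079 m and y of tube_yellow in the frame of archive_tray between 0.087 and 0.111 m)) and x of tube_yellow in the frame of archive_tray between -0.012 and 0.012 m and z of tube_yellow in the frame of archive_tray between 0.001 and 0.011 m and ((y of tag_blue in the frame of wash_rack between 0.079 and 0.119 m and y of tube_blue in the frame of archive_tray between -0.111 and -0.087 m) or (y of tag_blue in the frame of wash_rack between 0.013 and 0.053 m and y of tube_blue in the frame of archive_tray between -0.045 and -0.021 m) or (y of tag_blue in the frame of wash_rack between -0.053 and -0.013 m and y of tube_blue in the frame of archive_tray between 0.021 and 0.045 m) or (y of tag_blue in the frame of wash_rack between -0.119 and -0.079 m and y of tube_blue in the frame of archive_tray between 0.087 and 0.111 m)) and x of tube_blue in the frame of archive_tray between -0.012 and 0.012 m and z of tube_blue in the frame of archive_tray between 0.001 and 0.011 m and ((y of tag_black in the frame of wash_rack between 0.079 and 0.119 m and y of tube_black in the frame of archive_tray between -0.111 and -0.087 m) or (y of tag_black in the frame of wash_rack between 0.013 and 0.053 m and y of tube_black in the frame of archive_tray between -0.045 and -0.021 m) or (y of tag_black in the frame of wash_rack between -0.053 and -0.013 m and y of tube_black in the frame of archive_tray between 0.021 and 0.045 m) or (y of tag_black in the frame of wash_rack between -0.119 and -0.079 m and y of tube_black in the frame of archive_tray between 0.087 and 0.111 m)) and x of tube_black in the frame of archive_tray between -0.012 and 0.012 m and z of tube_black in the frame of archive_tray between 0.001 and 0.011 m); the robot touches nothing.
It fails at once if the red tube is tipped by more than 0.7 rad (angle between tube_red's own z axis and vertical above 0.7 rad).
It fails at once if the yellow tube is tipped by more than 0.7 rad (angle between tube_yellow's own z axis and vertical above 0.7 rad).
It fails at once if the blue tube is tipped by more than 0.7 rad (angle between tube_blue's own z axis and vertical above 0.7 rad).
It fails at once if the black tube is tipped by more than 0.7 rad (angle between tube_black's own z axis and vertical above 0.7 rad).
It also fails if it takes over 96 s, if anything falls off the work surface, if the arm or the gripper's body presses on something with over 40 N, if the wrist force passes 120 N, or if a joint passes its speed limit or range.

## Working session

There is one attempt and no reset: what is moved stays moved. The work goes in short steps, Python scripts to look and compute and a tool call to move; the robot and the scene stay as the last step left them, time stands still between calls to the robot, and variables do not carry over. Pictures are saved under pics/ and viewed, at most 14 in all, crops included, and the job is handed in when it is done.

Besides the shell and the picture viewer there is one more tool, called after "Request:" as name(argument=value, ...), one argument or row to a line, values as JSON. send_rows: Moves the arm, as the interface text tells. Its arguments: {"type":"object","properties":{"xyz":{"type":"array"},"dr":{"type":"array"},"jaw":{"type":"number"},"grip_force":{"type":"number"}},"required":["xyz","dr"]}

```bash
mkdir -p pics; python3 - <<'E'
from bench import *
import cv2
for n in("top","side"):
    im=get_image(n); cv2.imwrite(f"pics/{n}0.png",im[:,:,::-1]); print(n,calibration(n))
s=get_state(); print(s)
E
```

```text
top {'vfov': 56.89302670464017, 'cx': 289.2699771543005, 'cy': 210.14889514313748, 'k1': -0.0035901236965125024, 'rvec': array([ 2.15311059, -2.14265481,  0.15568931]), 'tvec': array([-0.014602  ,  0.56710171,  0.69560057])}
side {'vfov': 45.05986853314268, 'cx': 272.889654163299, 'cy': 205.593486184754, 'k1': 0.010688861235495107, 'rvec': array([ 0.26118919, -2.88856192,  1.01512519]), 'tvec': array([0.53697107, 0.09673223, 1.0000572 ])}
{'time': 0.1, 'joint_positions': array([-1.11992665,  0.32177075, -0.07005917,  1.45156944,  0.02258673,
        1.37079231, -0.0569179 ]), 'qd': array([ 0.00033132, -0.00291054,  0.00023967, -0.00227945,  0.00140421,
        0.00219023,  0.00088799]), 'joint_torque': array([-2.38567436e-04, -4.92572129e+01, -4.05875249e-01, -3.13398671e+01,
       -6.42592530e-02,  3.95178166e-02,  7.43207283e-05]), 'position': array([0.27481267, 0.58852746, 0.2385482 ]), 'tool_rot': array([-6.80597506e-01, -3.06668281e+00,  2.71554834e-03]), 'ft_force': array([0.09083345, 0.60300462, 0.2841455 ]), 'torque': array([-0.00431693, -0.01273405,  0.06144537]), 'grip_force': 0.0, 'grip_width': 1.003146613350863}
```

View pics/top0.png

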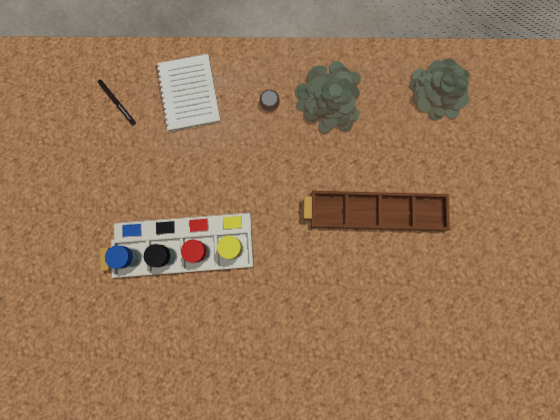

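View pics/side0.png

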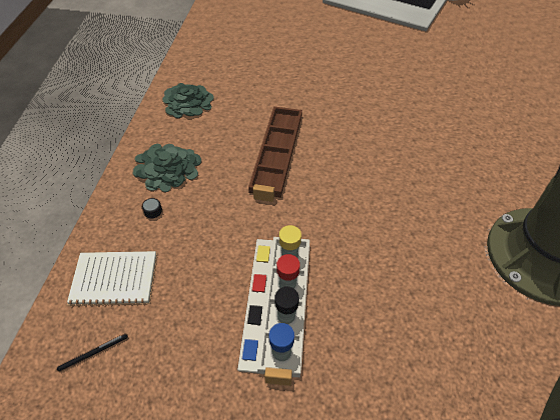

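The top view shows the wash rack on the left (y+), with its brass block at about (104,258). Caps sit at blue (119,257), black (157,256), red (193,251) and yellow (229,247). The tray spans (312..448, 190..230) with its brass block at (308,208). The side view confirms the block ends, so the targets are blue → tray y=-99, black → -33, red → +33 and yellow → +99.

```bash
cat > h.py <<'E'
import numpy as np, cv2
from scipy.spatial.transform import Rotation as Rn
from bench import *
def cam(n):
    c=calibration(n); f=210/np.tan(np.radians(c["vfov"])/2); R=cv2.Rodrigues(c["rvec"])[0]
    return c,f,R,np.array(c["tvec"])
def cast(n,uv,z):
    c,f,R,t=cam(n); uv=np.atleast_2d(uv).astype(float)
    d=(uv-[c["cx"],c["cy"]])/f; s=d.copy()
    for _ in range(5): s=d/(1+c["k1"]*(s**2).sum(1,keepdims=True))
    r=np.c_[s,np.ones(len(s))]@R; o=-R.T@t
    return o+r*((z-o[2])/r[:,2:])
def blobs(m,amin=30):
    k=cv2.connectedComponentsWithStats(m.astype(np.uint8)); return [(k[3][i],k[2][i]) for i in range(1,k[0]) if k[2][i][4]>amin]
E
python3 - <<'E'
from h import *
im=cv2.imread("pics/top0.png"); hsv=cv2.cvtColor(im,cv2.COLOR_BGR2HSV); H,S,V=cv2.split(hsv)
c,f,R,t=cam("top"); print("cam",-R.T@t)
roi=np.zeros(H.shape,bool); roi[205:285,98:262]=1
M={"red":((H<6)|(H>174))&(S>180)&(V>100),"yellow":(abs(H.astype(int)-29)<6)&(S>150)&(V>120),"blue":(abs(H.astype(int)-110)<12)&(S>120)&(V>60),"black":(V<45)}
for k,m in M.items():
    for cen,st in blobs(m&roi,60):
        z=.082 if cen[1]>238 else .012
        print(k,cen.round(1),st, cast("top",cen,z)[0].round(4))
roi=np.zeros(H.shape,bool); roi[182:240,300:458]=1
print(im[210,[285,300,307,312,320,330,345]],im[[186,189,191,193,196,226,229,232,236],360])
cv2.imwrite("pics/crop.png",cv2.resize(im[175:285,90:460],None,fx=2.1,fy=2.1,interpolation=cv2.INTER_CUBIC))
tm=(V<85)&roi
m2=cv2.morphologyEx(tm.astype(np.uint8),cv2.MORPH_CLOSE,np.ones((7,7)))
m2=cv2.morphologyEx(m2,cv2.MORPH_OPEN,np.ones((9,9)))
cs,_=cv2.findContours(m2,0,1); b=max(cs,key=cv2.contourArea); r=cv2.minAreaRect(b); p=cv2.boxPoints(r)
print(r,p); q=cast("top",p,.02); print(q.round(4),q.mean(0))
E
```

```text
cam [ 0.46214496 -0.01092494  0.76940263]
red [198.  224.6] [190 219  17  12 184] [0.5417 0.1672 0.012 ]
red [192.4 250.5] [181 240  23  22 407] [0.4883 0.1589 0.082 ]
yellow [231.6 222.3] [223 217  18  12 187] [0.5466 0.1013 0.012 ]
yellow [228.8 246.9] [218 236  23  23 410] [0.495  0.0947 0.082 ]
blue [131.4 229.9] [123 224  18  13 199] [0.5307 0.2973 0.012 ]
blue [118.1 256.5] [105 245  28  24 495] [0.4773 0.2893 0.082 ]
black [164.8 227.2] [156 222  18  12 187] [0.5363 0.232  0.012 ]
black [156.7 255.4] [144 245  26  22 472] [0.4796 0.2214 0.082 ]
[[ 90 127 168]
 [ 51  74 103]
 [ 80 150 187]
 [ 38  58  95]
 [ 45  69 110]
 [ 45  67 110]
 [ 31  51  83]] [[ 81 116 156]
 [ 83 120 160]
 [ 78 114 156]
 [ 44  68 108]
 [ 19  31  53]
 [ 44  67 109]
 [ 42  62  89]
 [ 71 102 140]
 [ 80 115 154]]Traceback (most recent call last):
  File "<stdin>", line 16, in <module>
ValueError: max() iterable argument is empty
```

View pics/crop.png

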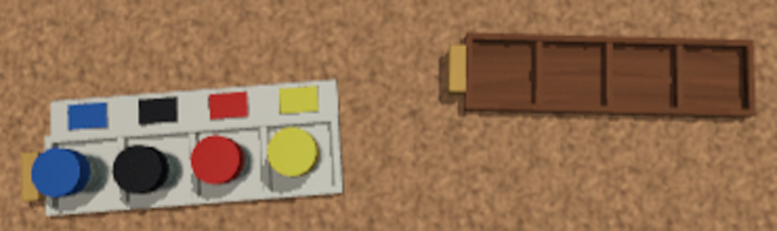

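```bash
cat >> h.py <<'E'
def go(x,y,z,ux,uy):
    """shift (mm, tool axes) and turn from measured pose to TCP (x,y,z), tool down, tool y along +-(ux,uy)"""
    s=get_state(); R=Rn.from_rotvec(s["tool_rot"]).as_matrix()
    yd=np.array([ux,uy,0.])/np.hypot(ux,uy)
    if yd@R[:,1]<0: yd=-yd
    zd=np.array([0,0,-1.]); G=np.c_[np.cross(yd,zd),yd,zd]
    print("shift",(R.T@(np.array([x,y,z])-s["position"])*1000).round(1),"turn",Rn.from_matrix(R.T@G).as_rotvec().round(4))
    print("pos",s["position"].round(4),"q6",s["joint_positions"].round(2)[[0,6]],"F",s["ft_force"].round(1),"w",s["grip_width"]); return R
E
python3 - <<'E'
from h import *
import bench; print([k for k in dir(bench) if k[0]!='_'])
im=cv2.imread("pics/top0.png"); V=im.max(2)
m=np.zeros(V.shape,np.uint8); m[182:240,311:458]=(V[182:240,311:458]<122)
m=cv2.morphologyEx(m,cv2.MORPH_CLOSE,np.ones((7,7))); m=cv2.morphologyEx(m,cv2.MORPH_OPEN,np.ones((9,9)))
b=max(cv2.findContours(m,0,1)[0],key=cv2.contourArea); r=cv2.minAreaRect(b); p=cv2.boxPoints(r)
q=cast("top",p,.02); print(r,p.round(1).tolist(),q.round(4),q.mean(0))
print(go(.4773,.2915,.15,.9967,.0809))
E
```

```text
['MotionError', 'calibration', 'close_job', 'get_image', 'get_state', 'nose_length']
((379.82147216796875, 211.7847900390625), (137.2156219482422, 39.46002197265625), 1.5074357986450195) [[310.70001220703125, 229.6999969482422], [311.79998779296875, 190.3000030517578], [448.8999938964844, 193.89999389648438], [447.8999938964844, 233.3000030517578]] [[ 0.532  -0.0536  0.02  ]
 [ 0.6099 -0.0559  0.02  ]
 [ 0.6041 -0.3259  0.02  ]
 [ 0.5263 -0.3197  0.02  ]] [ 0.56808704 -0.18879156  0.02      ]
shift [-309.1 -183.3   88.9] turn [-1.500e-03  1.000e-03  1.053e+00]
pos [0.2748 0.5885 0.2385] q6 [-1.12 -0.06] F [0.1 0.6 0.3] w 1.003146613350863
[[-9.06115879e-01  4.23029051e-01 -6.60590014e-04]
 [ 4.23029558e-01  9.06114427e-01 -1.62439251e-03]
 [-8.85950800e-05 -1.75133695e-03 -9.99998462e-01]]
```

Request:
send_rows(
  xyz=[
    [-31,-18,5],
    [-62,-37,10],
    [-93,-55,15],
    [-124,-73,20],
    [-155,-92,25],
    [-186,-110,30],
    [-217,-128,35],
    [-248,-147,40],
    [-279,-165,45],
    [-309,-183,49],
  ],
  dr=[
    [0,0,0.11],
    [0,0,0.22],
    [0,0,0.33],
    [0,0,0.44],
    [0,0,0.55],
    [0,0,0.66],
    [0,0,0.77],
    [0,0,0.88],
    [0,0,0.98],
    [0,0,1.053],
  ],
  jaw=87,
  grip_force=20,
)

```text
time: 0.93
position: [0.4781, 0.2904, 0.1899]
tool_rot: [-2.135, -2.304, 0.001]
ft_force: [-0.1, 0.3, -0.4]
grip_width: 0.997
grip_force: 0.0
```

```bash
python3 - <<'E'
from h import *
import bench; print(bench.nose_length)
go(.4773,.2915,.067,.9967,.0809)
cv2.imwrite("pics/t1.png",get_image("top")[:,:,::-1]);
cv2.imwrite("pics/s1.png",cv2.resize(get_image("side")[200:400,180:400,::-1],None,fx=2.5,fy=2.5))
E
```

```text
0.017
shift [  1.2  -0.6 122.9] turn [-0.0006  0.0004 -0.005 ]
pos [0.4781 0.2904 0.1899] q6 [-0.81 -0.48] F [-0.1  0.3 -0.4] w 0.9973724279924625
```

View pics/s1.png

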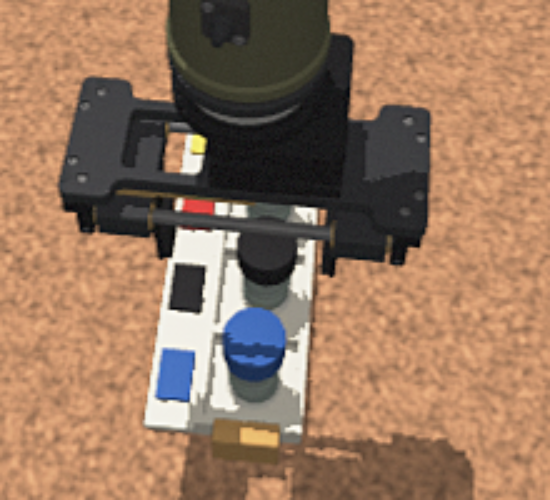

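The gripper is straddling the rack line above the blue tube, with its fingers clear on both x sides. I'll descend.

Request:
send_rows(
  xyz=[
    [1,-1,20],
    [1,-1,40],
    [1,-1,60],
    [1,-1,80],
    [1,-1,95],
    [1,-1,107],
    [1,-1,115],
    [1,-1,121],
    [1,-1,123],
    [1,-1,123],
  ],
  dr=[
    [0,0,0],
    [0,0,-0.005],
    [0,0,-0.005],
    [0,0,-0.005],
    [0,0,-0.005],
    [0,0,-0.005],
    [0,0,-0.005],
    [0,0,-0.005],
    [0,0,-0.005],
    [0,0,-0.005],
  ],
)

```text
time: 1.87
position: [0.4766, 0.2935, 0.0676]
tool_rot: [2.124, 2.315, 0.0]
ft_force: [0.4, 0.3, -0.9]
grip_width: 1.001
grip_force: 0.0
```

Request:
send_rows(
  xyz=[
    [0,0,0],
    [0,0,0],
    [0,0,0],
    [0,0,0],
    [0,0,0],
    [0,0,0],
    [0,0,0],
    [0,0,0],
    [0,0,0],
    [0,0,0],
  ],
  dr=[
    [0,0,0],
    [0,0,0],
    [0,0,0],
    [0,0,0],
    [0,0,0],
    [0,0,0],
    [0,0,0],
    [0,0,0],
    [0,0,0],
    [0,0,0],
  ],
  jaw=25,
  grip_force=25,
)

```text
time: 2.7
position: [0.4766, 0.2934, 0.0676]
tool_rot: [2.124, 2.315, 0.0]
ft_force: [0.3, 0.4, 0.4]
grip_width: 0.473
grip_force: 25.0
```

```bash
python3 - <<'E'
from h import *
go(.5679,-.2880,.19,.9998,-.0215)
cv2.imwrite("pics/s2.png",cv2.resize(get_image("side")[200:400,180:400,::-1],None,fx=2.5,fy=2.5))
E
```

```text
shift [-587.1   41.  -122.4] turn [ 2.000e-04 -1.000e-04  1.075e-01]
pos [0.4766 0.2934 0.0676] q6 [-0.8  -0.45] F [0.3 0.4 0.4] w 0.4726257002731769
```

View pics/s2.png

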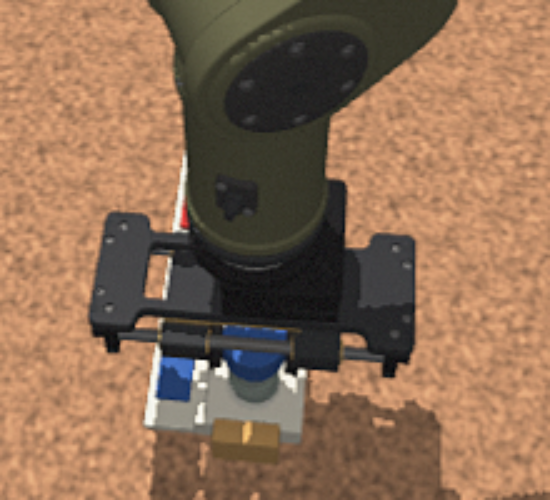

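The fingers closed on the blue cap (opening about 41 mm, 25 N). I'll lift and carry it.

Request:
send_rows(
  xyz=[
    [0,0,-15],
    [0,0,-40],
    [0,0,-70],
    [0,0,-98],
    [-10,1,-116],
    [-30,2,-122],
    [-60,4,-122],
    [-92,6,-122],
    [-125,9,-122],
    [-158,11,-122],
  ],
  dr=[
    [0,0,0],
    [0,0,0],
    [0,0,0],
    [0,0,0],
    [0,0,0],
    [0,0,0],
    [0,0,0.01],
    [0,0,0.02],
    [0,0,0.03],
    [0,0,0.04],
  ],
)

```text
time: 3.58
position: [0.5007, 0.1354, 0.1892]
tool_rot: [-2.169, -2.272, 0.001]
ft_force: [0.3, 0.6, -1.6]
grip_width: 0.478
grip_force: 25.0
```

```bash
python3 - <<'E'
from h import *
go(.5679,-.2880,.19,.9998,-.0215); print(get_state()["grip_force"])
E
```

```text
shift [-426.1   47.6   -0.8] turn [-0.0005  0.0001  0.0676]
pos [0.5007 0.1354 0.1892] q6 [-0.66 -0.24] F [ 0.3  0.6 -1.6] w 0.4779655363272614
25.001893350854516
```

Request:
send_rows(
  xyz=[
    [-34,4,0],
    [-70,8,0],
    [-107,12,0],
    [-144,16,0],
    [-181,20,0],
    [-218,24,0],
    [-255,28,0],
    [-292,33,0],
    [-328,37,0],
    [-360,40,0],
  ],
  dr=[
    [0,0,0.007],
    [0,0,0.014],
    [0,0,0.021],
    [0,0,0.028],
    [0,0,0.035],
    [0,0,0.042],
    [0,0,0.05],
    [0,0,0.058],
    [0,0,0.065],
    [0,0,0.068],
  ],
)

```text
time: 4.42
position: [0.5572, -0.2233, 0.1892]
tool_rot: [-2.247, -2.196, 0.001]
ft_force: [0.7, 0.4, -1.0]
grip_width: 0.47
grip_force: 25.0
```

```bash
python3 - <<'E'
from h import *
go(.5679,-.2880,.12,.9998,-.0215)
E
```

```text
shift [-64.4  12.3  69.2] turn [-0.0005  0.0004 -0.0016]
pos [ 0.5572 -0.2233  0.1892] q6 [-0.21  0.46] F [ 0.7  0.4 -1. ] w 0.47003742620559047
```

Request:
send_rows(
  xyz=[
    [-25,5,0],
    [-46,9,0],
    [-58,11,0],
    [-64,12,8],
    [-64,12,22],
    [-64,12,38],
    [-64,12,54],
    [-64,12,64],
    [-64,12,69],
    [-64,12,69],
  ],
  dr=[
    [0,0,0],
    [0,0,0],
    [0,0,0],
    [0,0,0],
    [0,0,0],
    [0,0,0],
    [0,0,0],
    [0,0,0],
    [0,0,0],
    [0,0,0],
  ],
)

```text
time: 5.25
position: [0.5674, -0.2832, 0.1186]
tool_rot: [-2.242, -2.196, 0.001]
ft_force: [-0.8, 0.2, -1.6]
grip_width: 0.479
grip_force: 25.0
```

```bash
python3 - <<'E'
from h import *
go(.5679,-.2880,.068,.9998,-.0215)
cv2.imwrite("pics/s3.png",cv2.resize(get_image("side")[80:230,180:360,::-1],None,fx=3,fy=3))
E
```

```text
shift [-4.9  0.7 50.5] turn [-0.0029 -0.0018  0.0011]
pos [ 0.5674 -0.2832  0.1186] q6 [-0.08  0.61] F [-0.8  0.2 -1.6] w 0.4785872794078152
```

View pics/s3.png

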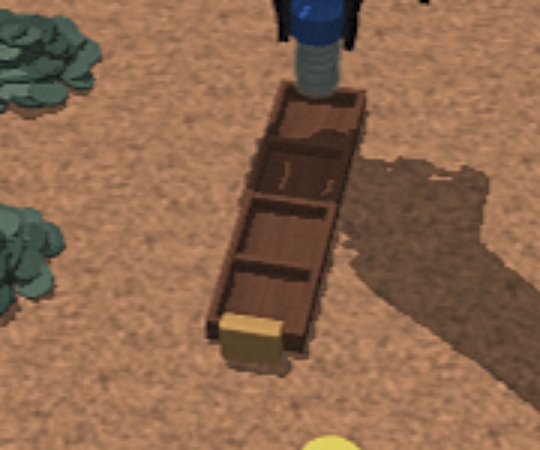

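Request:
send_rows(
  xyz=[
    [-5,1,5],
    [-5,1,15],
    [-5,1,25],
    [-5,1,33],
    [-5,1,40],
    [-5,1,45],
    [-5,1,48],
    [-5,1,50],
    [-5,1,51],
    [-5,1,51],
  ],
  dr=[
    [-0.001,-0.001,0],
    [-0.002,-0.001,0],
    [-0.002,-0.001,0],
    [-0.002,-0.001,0],
    [-0.002,-0.001,0],
    [-0.002,-0.001,0],
    [-0.002,-0.001,0],
    [-0.002,-0.001,0],
    [-0.002,-0.001,0],
    [-0.002,-0.001,0],
  ],
)

```text
time: 6.13
position: [0.5691, -0.2902, 0.0696]
tool_rot: [2.244, 2.195, 0.001]
ft_force: [0.6, 0.4, -1.3]
grip_width: 0.473
grip_force: 25.0
```

```bash
python3 - <<'E'
from h import *
go(.5679,-.2880,.0676,.9998,-.0215)
E
```

```text
shift [ 2.2 -1.3  2. ] turn [ 0.0022  0.001  -0.0005]
pos [ 0.5691 -0.2902  0.0696] q6 [-0.06  0.64] F [ 0.6  0.4 -1.3] w 0.47261969877774246
```

Request:
send_rows(
  xyz=[
    [1,-1,1],
    [2,-1,2],
    [2,-1,2.5],
    [2,-1,2.5],
    [2,-1,2.5],
    [2,-1,2.5],
    [2,-1,2.5],
    [2,-1,2.5],
    [2,-1,2.5],
    [2,-1,2.5],
  ],
  dr=[
    [0,0,0],
    [0,0,0],
    [0,0,0],
    [0,0,0],
    [0,0,0],
    [0,0,0],
    [0,0,0],
    [0,0,0],
    [0,0,0],
    [0,0,0],
  ],
)

```text
time: 6.97
position: [0.5683, -0.2883, 0.0676]
tool_rot: [2.244, 2.195, 0.002]
ft_force: [-1.5, 1.4, 4.8]
grip_width: 0.477
grip_force: 25.0
```

Contact with the floor (about 6 N change), so I'll release and raise.

Request:
send_rows(
  xyz=[
    [0,0,0],
    [0,0,0],
    [0,0,0],
    [0,0,0],
    [0,0,0],
    [0,0,0],
    [0,0,-10],
    [0,0,-35],
    [0,0,-65],
    [0,0,-95],
  ],
  dr=[
    [0,0,0],
    [0,0,0],
    [0,0,0],
    [0,0,0],
    [0,0,0],
    [0,0,0],
    [0,0,0],
    [0,0,0],
    [0,0,0],
    [0,0,0],
  ],
  jaw=87,
)

```text
time: 7.8
position: [0.5674, -0.288, 0.1633]
tool_rot: [2.245, 2.196, 0.0]
ft_force: [1.7, -0.1, -0.3]
grip_width: 0.992
grip_force: 0.0
```

```bash
python3 - <<'E'
from h import *
go(.4815,.2245,.17,.9967,.0809)
E
```

```text
shift [510.4 -97.3  -7.2] turn [ 0.001   0.0009 -0.1033]
pos [ 0.5674 -0.288   0.1633] q6 [-0.09  0.59] F [ 1.7 -0.1 -0.3] w 0.9916815131869906
```

Request:
send_rows(
  xyz=[
    [30,-6,-7],
    [67,-13,-8],
    [105,-20,-8],
    [144,-27,-8],
    [183,-35,-8],
    [222,-42,-8],
    [261,-50,-8],
    [300,-57,-8],
    [339,-65,-8],
    [378,-72,-8],
  ],
  dr=[
    [0,0,-0.01],
    [0,0,-0.02],
    [0,0,-0.03],
    [0,0,-0.04],
    [0,0,-0.05],
    [0,0,-0.06],
    [0,0,-0.07],
    [0,0,-0.08],
    [0,0,-0.09],
    [0,0,-0.103],
  ],
)

```text
time: 8.63
position: [0.5037, 0.0931, 0.1707]
tool_rot: [2.128, 2.308, 0.004]
ft_force: [1.6, 0.6, -0.4]
grip_width: 0.998
grip_force: 0.0
```

```bash
python3 - <<'E'
from h import *
go(.4815,.2245,.12,.9967,.0809)
im=get_image("top"); cv2.imwrite("pics/t2.png",cv2.resize(im[170:290,90:460,::-1],None,fx=2.1,fy=2.1,interpolation=cv2.INTER_CUBIC))
E
```

```text
shift [132.8 -11.7  50.6] turn [0.0035 0.0004 0.    ]
pos [0.5037 0.0931 0.1707] q6 [-0.64 -0.13] F [ 1.6  0.6 -0.4] w 0.9982919659777588
```

View pics/t2.png

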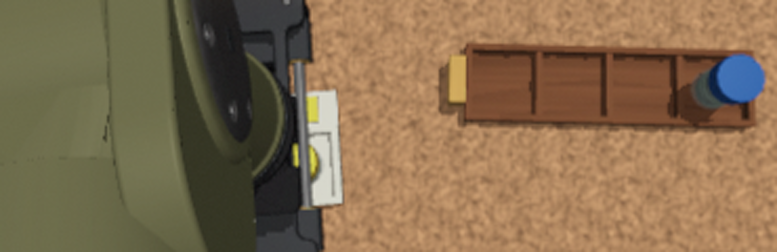

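Blue stands upright in the farthest tray compartment (cap at about pixel (442,208)). Next is black.

Request:
send_rows(
  xyz=[
    [34,-3,0],
    [68,-6,0],
    [100,-9,0],
    [123,-11,0],
    [131,-12,0],
    [133,-12,10],
    [133,-12,25],
    [133,-12,40],
    [133,-12,49],
    [133,-12,51],
  ],
  dr=[
    [0,0,0],
    [0,0,0],
    [0,0,0],
    [0.001,0,0],
    [0.002,0,0],
    [0.003,0,0],
    [0.003,0,0],
    [0.003,0,0],
    [0.003,0,0],
    [0.003,0,0],
  ],
)

```text
time: 9.52
position: [0.4809, 0.2204, 0.1162]
tool_rot: [-2.133, -2.307, 0.009]
ft_force: [-1.1, -0.6, -0.8]
grip_width: 1.007
grip_force: 0.0
```

```bash
python3 - <<'E'
from h import *
b=cast("top",[[90+739/2.1,170+79/2.1]],.082)[0]; d=b[:2]-[.570,-.189]; print("blue",b,"tray frame",d@[.9998,-.0215],d@[.0215,.9998])
go(.4815,.2245,.068,.9967,.0809)
E
```

```text
blue [ 0.56717173 -0.28585456  0.082     ] tray frame -0.0007453290261787049 -0.09689599352053464
shift [ 4.3  1.1 48.2] turn [-0.0041  0.0036 -0.0026]
pos [0.4809 0.2204 0.1162] q6 [-0.77 -0.35] F [-1.1 -0.6 -0.8] w 1.006787592604001
```

Request:
send_rows(
  xyz=[
    [2,0,8],
    [3,1,20],
    [3,1,32],
    [3,1,40],
    [3,1,45],
    [3,1,48],
    [3,1,48],
    [3,1,48],
    [3,1,48],
    [3,1,48],
  ],
  dr=[
    [-0.002,0.002,0],
    [-0.003,0.003,0],
    [-0.003,0.003,0],
    [-0.003,0.003,0],
    [-0.003,0.003,0],
    [-0.003,0.003,0],
    [-0.003,0.003,0],
    [-0.003,0.003,0],
    [-0.003,0.003,0],
    [-0.003,0.003,0],
  ],
)

```text
time: 10.35
position: [0.4827, 0.2262, 0.071]
tool_rot: [2.129, 2.309, 0.006]
ft_force: [0.5, -0.0, -0.3]
grip_width: 0.999
grip_force: 0.0
```

Request:
send_rows(
  xyz=[
    [0,0,0],
    [0,0,0],
    [0,0,0],
    [0,0,0],
    [0,0,0],
    [0,0,0],
    [0,0,0],
    [0,0,0],
    [0,0,0],
    [0,0,0],
  ],
  dr=[
    [0,0,0],
    [0,0,0],
    [0,0,0],
    [0,0,0],
    [0,0,0],
    [0,0,0],
    [0,0,0],
    [0,0,0],
    [0,0,0],
    [0,0,0],
  ],
  jaw=25,
)

```text
time: 11.18
position: [0.4821, 0.226, 0.0703]
tool_rot: [-2.129, -2.309, -0.004]
ft_force: [-0.9, -0.3, 1.5]
grip_width: 0.474
grip_force: 24.9
```

```bash
python3 - <<'E'
from h import *
go(.5693,-.2220,.19,.9998,-.0215)
E
```

```text
shift [-453.4   50.8 -120.4] turn [ 0.0014 -0.0018  0.1026]
pos [0.4821 0.226  0.0703] q6 [-0.76 -0.34] F [-0.9 -0.3  1.5] w 0.4744878800852628
```

Request:
send_rows(
  xyz=[
    [0,0,-15],
    [0,0,-40],
    [0,0,-70],
    [0,0,-98],
    [-10,1,-116],
    [-30,3,-120],
    [-62,7,-120],
    [-97,11,-120],
    [-133,15,-120],
    [-169,19,-120],
  ],
  dr=[
    [0,0,0],
    [0,0,0],
    [0,0,0],
    [0,0,0],
    [0,0,0],
    [0,0,0],
    [0,0,0.01],
    [0,0,0.02],
    [0,0,0.03],
    [0,0,0.04],
  ],
)

```text
time: 12.02
position: [0.5146, 0.0573, 0.1899]
tool_rot: [2.175, 2.267, 0.005]
ft_force: [0.7, 0.4, -1.4]
grip_width: 0.473
grip_force: 24.9
```

Request:
send_rows(
  xyz=[
    [-36,5,0],
    [-72,10,0],
    [-108,14,0],
    [-144,19,0],
    [-180,23,0],
    [-213,28,0],
    [-241,32,0],
    [-262,35,0],
    [-275,38,0],
    [-280,39,0],
  ],
  dr=[
    [0,0,0.007],
    [0,0,0.014],
    [0,0,0.021],
    [0,0,0.028],
    [0,0,0.035],
    [0,0,0.042],
    [0,0,0.05],
    [0,0,0.056],
    [0,0,0.06],
    [0,0,0.062],
  ],
)

```text
time: 12.85
position: [0.5648, -0.2219, 0.1893]
tool_rot: [2.248, 2.194, 0.002]
ft_force: [-0.4, -0.3, -0.7]
grip_width: 0.477
grip_force: 24.9
```

```bash
python3 - <<'E'
from h import *
go(.5693,-.2220,.072,.9998,-.0215)
E
```

```text
shift [-1.000e-01  4.300e+00  1.173e+02] turn [ 0.0012 -0.0006 -0.0028]
pos [ 0.5648 -0.2219  0.1893] q6 [-0.23  0.46] F [-0.4 -0.3 -0.7] w 0.47687016674529614
```

Request:
send_rows(
  xyz=[
    [-1,3,12],
    [-1,4,32],
    [-1,4,54],
    [-1,4,74],
    [-1,4,90],
    [-1,4,101],
    [-1,4,109],
    [-1,4,113],
    [-1,4,115],
    [-1,4,115],
  ],
  dr=[
    [0.001,0,-0.001],
    [0.001,0,-0.002],
    [0.001,0,-0.002],
    [0.001,0,-0.002],
    [0.001,0,-0.002],
    [0.001,0,-0.002],
    [0.001,0,-0.002],
    [0.001,0,-0.002],
    [0.001,0,-0.002],
    [0.001,0,-0.002],
  ],
)

```text
time: 13.68
position: [0.5697, -0.2199, 0.0748]
tool_rot: [-2.242, -2.2, -0.004]
ft_force: [0.4, -0.3, -1.1]
grip_width: 0.475
grip_force: 24.9
```

```bash
python3 - <<'E'
from h import *
go(.5693,-.2220,.0705,.9998,-.0215)
E
```

```text
shift [-2.1 -0.3  4.3] turn [ 0.0012 -0.0021  0.0029]
pos [ 0.5697 -0.2199  0.0748] q6 [-0.19  0.53] F [ 0.4 -0.3 -1.1] w 0.47463654272412314
```

Request:
send_rows(
  xyz=[
    [-1,0,1],
    [-2,0,2],
    [-2,0,3],
    [-2,0,4],
    [-2,0,4.5],
    [-2,0,4.5],
    [-2,0,4.5],
    [-2,0,4.5],
    [-2,0,4.5],
    [-2,0,4.5],
  ],
  dr=[
    [0,0,0],
    [0,0,0],
    [0,0,0],
    [0,0,0],
    [0,0,0],
    [0,0,0],
    [0,0,0],
    [0,0,0],
    [0,0,0],
    [0,0,0],
  ],
)

```text
time: 14.52
position: [0.5694, -0.2222, 0.0704]
tool_rot: [-2.242, -2.2, -0.003]
ft_force: [-0.2, -0.7, 1.2]
grip_width: 0.474
grip_force: 24.9
```

Request:
send_rows(
  xyz=[
    [0,0,0.5],
    [0,0,0.5],
    [0,0,0.5],
    [0,0,0.5],
    [0,0,0.5],
    [0,0,0.5],
    [0,0,-10],
    [0,0,-35],
    [0,0,-65],
    [0,0,-95],
  ],
  dr=[
    [0,0,0],
    [0,0,0],
    [0,0,0],
    [0,0,0],
    [0,0,0],
    [0,0,0],
    [0,0,0],
    [0,0,0],
    [0,0,0],
    [0,0,0],
  ],
  jaw=87,
)

```text
time: 15.35
position: [0.5688, -0.2224, 0.1665]
tool_rot: [-2.242, -2.199, -0.002]
ft_force: [0.5, 0.2, 0.5]
grip_width: 0.993
grip_force: 0.0
```

```bash
python3 - <<'E'
from h import *
go(.4885,.160,.17,.9967,.0809)
E
```

```text
shift [380.8 -87.6  -2.7] turn [-0.     -0.002  -0.1003]
pos [ 0.5688 -0.2224  0.1665] q6 [-0.22  0.48] F [0.5 0.2 0.5] w 0.9933080473485155
```

Request:
send_rows(
  xyz=[
    [30,-7,-3],
    [67,-15,-3],
    [105,-24,-3],
    [143,-33,-3],
    [181,-42,-3],
    [219,-50,-3],
    [257,-59,-3],
    [294,-68,-3],
    [328,-75,-3],
    [355,-82,-3],
  ],
  dr=[
    [0,0,-0.01],
    [0,0,-0.02],
    [0,0,-0.03],
    [0,0,-0.04],
    [0,0,-0.05],
    [0,0,-0.06],
    [0,0,-0.07],
    [0,0,-0.08],
    [0,0,-0.09],
    [0,0,-0.1],
  ],
)

```text
time: 16.18
position: [0.4933, 0.1373, 0.1699]
tool_rot: [-2.126, -2.312, -0.006]
ft_force: [1.3, 0.9, 0.0]
grip_width: 1.003
grip_force: 0.0
```

```bash
python3 - <<'E'
from h import *
go(.4885,.160,.10,.9967,.0809)
E
```

```text
shift [22.8 -3.1 70. ] turn [ 0.0023 -0.0034  0.0027]
pos [0.4933 0.1373 0.1699] q6 [-0.72 -0.21] F [1.3 0.9 0. ] w 1.0034350464638193
```

Request:
send_rows(
  xyz=[
    [12,-2,0],
    [20,-3,0],
    [23,-3,5],
    [23,-3,18],
    [23,-3,35],
    [23,-3,52],
    [23,-3,64],
    [23,-3,69],
    [23,-3,70],
    [23,-3,70],
  ],
  dr=[
    [0.001,-0.001,0.001],
    [0.002,-0.003,0.002],
    [0.002,-0.003,0.002],
    [0.002,-0.003,0.002],
    [0.002,-0.003,0.002],
    [0.002,-0.003,0.002],
    [0.002,-0.003,0.002],
    [0.002,-0.003,0.002],
    [0.002,-0.003,0.002],
    [0.002,-0.003,0.002],
  ],
)

```text
time: 17.02
position: [0.4896, 0.1564, 0.099]
tool_rot: [2.133, 2.306, -0.002]
ft_force: [-0.1, -0.2, -0.2]
grip_width: 0.998
grip_force: 0.0
```

```bash
python3 - <<'E'
from h import *
go(.4885,.160,.069,.9967,.0809)
E
```

```text
shift [ 3.7 -0.8 30. ] turn [-0.0009  0.0013 -0.003 ]
pos [0.4896 0.1564 0.099 ] q6 [-0.73 -0.22] F [-0.1 -0.2 -0.2] w 0.9977335856668124
```

Request:
send_rows(
  xyz=[
    [2,-1,6],
    [3,-1,14],
    [3,-1,21],
    [3,-1,26],
    [3,-1,29],
    [3,-1,30],
    [3,-1,30],
    [3,-1,30],
    [3,-1,30],
    [3,-1,30],
  ],
  dr=[
    [0,0,0],
    [0,0,0],
    [0,0,0],
    [0,0,0],
    [0,0,0],
    [0,0,0],
    [0,0,0],
    [0,0,0],
    [0,0,0],
    [0,0,0],
  ],
)

```text
time: 17.85
position: [0.4882, 0.1599, 0.0691]
tool_rot: [2.132, 2.307, -0.001]
ft_force: [0.7, -0.2, 0.2]
grip_width: 0.998
grip_force: 0.0
```

Request:
send_rows(
  xyz=[
    [0,0,0],
    [0,0,0],
    [0,0,0],
    [0,0,0],
    [0,0,0],
    [0,0,0],
    [0,0,0],
    [0,0,0],
    [0,0,0],
    [0,0,0],
  ],
  dr=[
    [0,0,0],
    [0,0,0],
    [0,0,0],
    [0,0,0],
    [0,0,0],
    [0,0,0],
    [0,0,0],
    [0,0,0],
    [0,0,0],
    [0,0,0],
  ],
  jaw=25,
)

```text
time: 18.68
position: [0.488, 0.1598, 0.0688]
tool_rot: [2.132, 2.307, -0.002]
ft_force: [-0.2, 0.4, -0.5]
grip_width: 0.476
grip_force: 25.0
```

```bash
python3 - <<'E'
from h import *
go(.5707,-.1560,.19,.9998,-.0215)
E
```

```text
shift [-321.5   57.4 -120.9] turn [-0.0009  0.0011  0.1005]
pos [0.488  0.1598 0.0688] q6 [-0.73 -0.21] F [-0.2  0.4 -0.5] w 0.4759297688903224
```

Request:
send_rows(
  xyz=[
    [0,0,-15],
    [0,0,-40],
    [0,0,-70],
    [0,0,-98],
    [-8,1,-116],
    [-25,4,-121],
    [-52,9,-121],
    [-82,15,-121],
    [-112,20,-121],
    [-142,25,-121],
  ],
  dr=[
    [0,0,0],
    [0,0,0],
    [0,0,0],
    [0,0,0],
    [0,0,0],
    [0,0,0.01],
    [0,0,0.02],
    [0,0,0.03],
    [0,0,0.04],
    [0,0,0.05],
  ],
)

```text
time: 19.52
position: [0.5235, 0.0176, 0.1886]
tool_rot: [-2.19, -2.251, 0.005]
ft_force: [0.3, 0.2, -1.7]
grip_width: 0.474
grip_force: 25.0
```

```bash
python3 - <<'E'
from h import *
go(.5707,-.1560,.12,.9998,-.0215)
E
```

```text
shift [-174.7   42.6   68.8] turn [-0.0028  0.002   0.0489]
pos [0.5235 0.0176 0.1886] q6 [-0.59 -0.01] F [ 0.3  0.2 -1.7] w 0.4735674438251582
```

Request:
send_rows(
  xyz=[
    [-30,7,0],
    [-62,15,0],
    [-94,23,0],
    [-124,30,0],
    [-148,36,0],
    [-164,40,0],
    [-171,42,4],
    [-173,43,20],
    [-173,43,42],
    [-173,43,60],
  ],
  dr=[
    [0,0,0.007],
    [0,0,0.014],
    [0,0,0.021],
    [0,0,0.028],
    [0,0,0.035],
    [0,0,0.042],
    [-0.001,0.001,0.048],
    [-0.002,0.001,0.049],
    [-0.002,0.001,0.049],
    [-0.002,0.001,0.049],
  ],
)

```text
time: 20.35
position: [0.5709, -0.1514, 0.1277]
tool_rot: [-2.244, -2.197, 0.001]
ft_force: [-0.2, 0.8, -2.7]
grip_width: 0.474
grip_force: 25.0
```

```bash
python3 - <<'E'
from h import *
go(.5707,-.1560,.0710,.9998,-.0215)
E
```

```text
shift [-4.6 -0.  56.7] turn [-0.0011 -0.0003  0.0007]
pos [ 0.5709 -0.1514  0.1277] q6 [-0.33  0.36] F [-0.2  0.8 -2.7] w 0.474291564457104
```

Request:
send_rows(
  xyz=[
    [-2,0,10],
    [-4,0,22],
    [-4,0,33],
    [-4,0,43],
    [-4,0,50],
    [-4,0,54],
    [-4,0,55],
    [-4,0,55.5],
    [-4,0,55.5],
    [-4,0,55.5],
  ],
  dr=[
    [0,0,0],
    [-0.001,0,0],
    [-0.001,0,0],
    [-0.001,0,0],
    [-0.001,0,0],
    [-0.001,0,0],
    [-0.001,0,0],
    [-0.001,0,0],
    [-0.001,0,0],
    [-0.001,0,0],
  ],
)

```text
time: 21.18
position: [0.5726, -0.1554, 0.0752]
tool_rot: [2.242, 2.197, 0.003]
ft_force: [0.2, -0.2, -2.0]
grip_width: 0.478
grip_force: 25.0
```

```bash
python3 - <<'E'
from h import *
go(.5707,-.1560,.0688,.9998,-.0215)
E
```

```text
shift [-0.6 -1.9  6.4] turn [0.0032 0.0001 0.0015]
pos [ 0.5726 -0.1554  0.0752] q6 [-0.3  0.4] F [ 0.2 -0.2 -2. ] w 0.47789802499480805
```

Request:
send_rows(
  xyz=[
    [0,-1,2],
    [-1,-2,4],
    [-1,-2,5],
    [-1,-2,6],
    [-1,-2,6.5],
    [-1,-2,6.5],
    [-1,-2,6.5],
    [-1,-2,6.5],
    [-1,-2,6.5],
    [-1,-2,6.5],
  ],
  dr=[
    [0.001,0,0],
    [0.003,0,0],
    [0.003,0,0],
    [0.003,0,0],
    [0.003,0,0],
    [0.003,0,0],
    [0.003,0,0],
    [0.003,0,0],
    [0.003,0,0],
    [0.003,0,0],
  ],
)

```text
time: 22.02
position: [0.57, -0.1564, 0.0688]
tool_rot: [-2.243, -2.198, 0.001]
ft_force: [-2.3, 1.7, 5.1]
grip_width: 0.476
grip_force: 25.0
```

Red is on the floor, so I'll release it.

Request:
send_rows(
  xyz=[
    [0,0,0],
    [0,0,0],
    [0,0,0],
    [0,0,0],
    [0,0,0],
    [0,0,0],
    [0,0,-10],
    [0,0,-35],
    [0,0,-65],
    [0,0,-95],
  ],
  dr=[
    [0,0,0],
    [0,0,0],
    [0,0,0],
    [0,0,0],
    [0,0,0],
    [0,0,0],
    [0,0,0],
    [0,0,0],
    [0,0,0],
    [0,0,0],
  ],
  jaw=87,
)

```text
time: 22.85
position: [0.5697, -0.1564, 0.1645]
tool_rot: [-2.243, -2.198, 0.002]
ft_force: [1.5, -0.5, 0.6]
grip_width: 0.993
grip_force: 0.0
```

```bash
python3 - <<'E'
from h import *
go(.4945,.0955,.17,.9967,.0809)
E
```

```text
shift [250.3 -80.3  -5.5] turn [-0.0019  0.0002 -0.1014]
pos [ 0.5697 -0.1564  0.1645] q6 [-0.34  0.35] F [ 1.5 -0.5  0.6] w 0.9929386880008771
```

Request:
send_rows(
  xyz=[
    [25,-8,-5],
    [55,-18,-5],
    [88,-28,-5],
    [122,-39,-5],
    [156,-50,-5],
    [188,-60,-5],
    [215,-69,-5],
    [235,-75,-5],
    [246,-79,-5],
    [250,-80,-5],
  ],
  dr=[
    [0,0,-0.01],
    [0,0,-0.02],
    [0,0,-0.03],
    [0,0,-0.04],
    [0,0,-0.05],
    [0,0,-0.06],
    [-0.001,0,-0.07],
    [-0.001,0,-0.08],
    [-0.001,0,-0.09],
    [-0.001,0,-0.101],
  ],
)

```text
time: 23.68
position: [0.4948, 0.0972, 0.1687]
tool_rot: [-2.125, -2.314, -0.001]
ft_force: [-0.3, 1.4, 0.8]
grip_width: 0.999
grip_force: 0.0
```

```bash
python3 - <<'E'
from h import *
go(.4945,.0955,.069,.9967,.0809)
im=get_image("top"); cv2.imwrite("pics/t3.png",cv2.resize(im[170:290,90:460,::-1],None,fx=2.1,fy=2.1,interpolation=cv2.INTER_CUBIC))
E
```

```text
shift [-1.8 -0.5 99.7] turn [ 0.0006 -0.0007  0.0039]
pos [0.4948 0.0972 0.1687] q6 [-0.7  -0.13] F [-0.3  1.4  0.8] w 0.9988733185910514
```

View pics/t3.png

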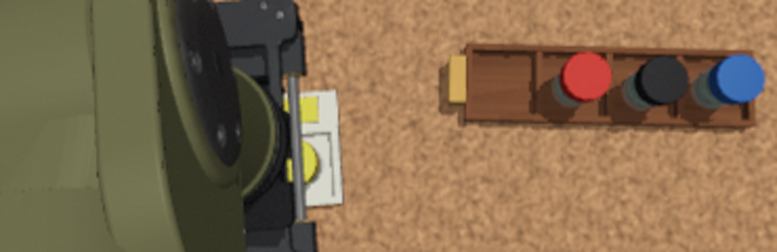

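Red, black and blue stand upright in their compartments (caps at crop (586,77), (661,80) and (738,79)). The yellow tube is under the gripper, so I'll descend on it.

Request:
send_rows(
  xyz=[
    [-1,0,15],
    [-1,0,33],
    [-1,0,51],
    [-1,0,68],
    [-1,0,82],
    [-1,0,92],
    [-1,0,97],
    [-1,0,99],
    [-1,0,100],
    [-1,0,100],
  ],
  dr=[
    [0,0,0.002],
    [0,0,0.004],
    [0,0,0.004],
    [0,0,0.004],
    [0,0,0.004],
    [0,0,0.004],
    [0,0,0.004],
    [0,0,0.004],
    [0,0,0.004],
    [0,0,0.004],
  ],
)

```text
time: 24.57
position: [0.4959, 0.094, 0.0687]
tool_rot: [2.134, 2.304, 0.001]
ft_force: [0.4, -0.1, 0.1]
grip_width: 1.0
grip_force: 0.0
```

Request:
send_rows(
  xyz=[
    [0,0,0],
    [0,0,0],
    [0,0,0],
    [0,0,0],
    [0,0,0],
    [0,0,0],
    [0,0,0],
    [0,0,0],
    [0,0,0],
    [0,0,0],
  ],
  dr=[
    [0,0,0],
    [0,0,0],
    [0,0,0],
    [0,0,0],
    [0,0,0],
    [0,0,0],
    [0,0,0],
    [0,0,0],
    [0,0,0],
    [0,0,0],
  ],
  jaw=25,
)

```text
time: 25.4
position: [0.4952, 0.0943, 0.0682]
tool_rot: [2.134, 2.305, -0.0]
ft_force: [-0.3, -0.2, -0.4]
grip_width: 0.475
grip_force: 25.0
```

```bash
python3 - <<'E'
from h import *
go(.5721,-.0900,.18,.9998,-.0215)
E
```

```text
shift [-189.6   62.4 -111.8] turn [-0.      0.0001  0.0986]
pos [0.4952 0.0943 0.0682] q6 [-0.68 -0.08] F [-0.3 -0.2 -0.4] w 0.4753759514596162
```

Request:
send_rows(
  xyz=[
    [0,0,-15],
    [0,0,-40],
    [0,0,-70],
    [0,0,-97],
    [-8,3,-109],
    [-28,9,-112],
    [-55,18,-112],
    [-85,28,-112],
    [-115,38,-112],
    [-143,47,-112],
  ],
  dr=[
    [0,0,0],
    [0,0,0],
    [0,0,0],
    [0,0,0],
    [0,0,0],
    [0,0,0.02],
    [0,0,0.04],
    [0,0,0.06],
    [0,0,0.08],
    [0,0,0.098],
  ],
)

```text
time: 26.23
position: [0.5531, -0.0472, 0.1793]
tool_rot: [2.246, 2.196, -0.002]
ft_force: [0.8, -0.2, -2.6]
grip_width: 0.473
grip_force: 25.0
```

```bash
python3 - <<'E'
from h import *
go(.5721,-.0900,.071,.9998,-.0215)
E
```

```text
shift [-42.3  20.  108.3] turn [-0.0008  0.0009 -0.0008]
pos [ 0.5531 -0.0472  0.1793] q6 [-0.52  0.11] F [ 0.8 -0.2 -2.6] w 0.47251699771269545
```

Request:
send_rows(
  xyz=[
    [-20,9,0],
    [-33,16,0],
    [-40,19,0],
    [-41,19,8],
    [-41,19,22],
    [-41,19,38],
    [-41,19,50],
    [-41,19,57],
    [-41,19,60],
    [-41,19,60],
  ],
  dr=[
    [0,0,0],
    [0,0,0],
    [0,0,0],
    [0,0,0],
    [0,0,0],
    [0,0,0],
    [0,0,0],
    [0,0,0],
    [0,0,0],
    [0,0,0],
  ],
)

```text
time: 27.07
position: [0.5707, -0.0855, 0.1193]
tool_rot: [-2.243, -2.198, 0.002]
ft_force: [0.3, -0.5, -0.9]
grip_width: 0.471
grip_force: 25.0
```

```bash
python3 - <<'E'
from h import *
go(.5721,-.0900,.0685,.9998,-.0215)
E
```

```text
shift [-4.5  1.5 50.8] turn [-0.0015  0.      0.0013]
pos [ 0.5707 -0.0855  0.1193] q6 [-0.43  0.24] F [ 0.3 -0.5 -0.9] w 0.4711665620126538
```

Request:
send_rows(
  xyz=[
    [-3,1,10],
    [-4,1,21],
    [-4,1,31],
    [-4,1,38],
    [-4,1,43],
    [-4,1,46],
    [-4,1,47.5],
    [-4,1,48],
    [-4,1,48],
    [-4,1,48],
  ],
  dr=[
    [0,0,0],
    [0,0,0],
    [0,0,0],
    [0,0,0],
    [0,0,0],
    [0,0,0],
    [0,0,0],
    [0,0,0],
    [0,0,0],
    [0,0,0],
  ],
)

```text
time: 27.9
position: [0.5725, -0.0902, 0.0726]
tool_rot: [2.244, 2.198, 0.001]
ft_force: [0.7, 0.3, -2.1]
grip_width: 0.474
grip_force: 25.0
```

```bash
python3 - <<'E'
from h import *
go(.5721,-.0900,.0683,.9998,-.0215)
E
```

```text
shift [ 0.2 -0.4  4.3] turn [0.0008 0.0001 0.0006]
pos [ 0.5725 -0.0902  0.0726] q6 [-0.41  0.28] F [ 0.7  0.3 -2.1] w 0.473873501053832
```

Request:
send_rows(
  xyz=[
    [0,0,1.5],
    [0,0,3],
    [0,0,4],
    [0,0,4.5],
    [0,0,4.5],
    [0,0,4.5],
    [0,0,4.5],
    [0,0,4.5],
    [0,0,4.5],
    [0,0,4.5],
  ],
  dr=[
    [0,0,0],
    [0,0,0],
    [0,0,0],
    [0,0,0],
    [0,0,0],
    [0,0,0],
    [0,0,0],
    [0,0,0],
    [0,0,0],
    [0,0,0],
  ],
)

```text
time: 28.73
position: [0.5723, -0.0901, 0.0681]
tool_rot: [-2.245, -2.198, -0.001]
ft_force: [-1.2, 0.8, 4.6]
grip_width: 0.472
grip_force: 25.0
```

Request:
send_rows(
  xyz=[
    [0,0,0],
    [0,0,0],
    [0,0,0],
    [0,0,0],
    [0,0,0],
    [0,0,0],
    [0,0,-10],
    [0,0,-35],
    [0,0,-65],
    [0,0,-95],
  ],
  dr=[
    [0,0,0],
    [0,0,0],
    [0,0,0],
    [0,0,0],
    [0,0,0],
    [0,0,0],
    [0,0,0],
    [0,0,0],
    [0,0,0],
    [0,0,0],
  ],
  jaw=87,
)

```text
time: 29.57
position: [0.5717, -0.0903, 0.164]
tool_rot: [-2.245, -2.197, 0.001]
ft_force: [0.4, 0.3, -0.7]
grip_width: 0.992
grip_force: 0.0
```

Request:
send_rows(
  xyz=[
    [20,0,-10],
    [50,0,-20],
    [85,0,-30],
    [120,0,-30],
    [155,0,-30],
    [190,0,-30],
    [220,0,-30],
    [240,0,-30],
    [250,0,-30],
    [250,0,-30],
  ],
  dr=[
    [0,0,0],
    [0,0,0],
    [0,0,0],
    [0,0,0],
    [0,0,0],
    [0,0,0],
    [0,0,0],
    [0,0,0],
    [0,0,0],
    [0,0,0],
  ],
)

```text
time: 30.4
position: [0.5771, 0.1628, 0.1929]
tool_rot: [-2.24, -2.203, -0.001]
ft_force: [-0.5, -0.1, -1.3]
grip_width: 1.003
grip_force: 0.0
```

```bash
python3 - <<'E'
from h import *
print(get_state()["ft_force"])
im=get_image("top")[:,:,::-1].copy(); hsv=cv2.cvtColor(im,cv2.COLOR_BGR2HSV); H,S,V=cv2.split(hsv)
roi=np.zeros(H.shape,bool); roi[180:240,310:465]=1
M={"red":((H<6)|(H>174))&(S>180)&(V>120),"yellow":(abs(H.astype(int)-29)<6)&(S>150)&(V>120),"blue":(abs(H.astype(int)-110)<12)&(S>120)&(V>60),"black":(im.max(2)<42)}
for k,m in M.items():
    for cen,st in blobs(m&roi,100):
        b=cast("top",cen,.082)[0][:2]-[.570,-.189]; print(k,st,(b@[.9998,-.0215]).round(4),(b@[.0215,.9998]).round(4))
a=cv2.resize(im[170:250,290:470],None,fx=3,fy=3); b=cv2.resize(get_image("side")[80:230,180:360,::-1],None,fx=2,fy=2)
c=np.zeros((540,540,3),np.uint8); c[:240]=a; c[240:,:360]=b; cv2.imwrite("pics/f.png",c)
E
```

```text
[-0.45138325 -0.1024491  -1.34043094]
red [358 195  22  23 108] -0.0024 0.0367
yellow [320 193  24  24 366] -0.0002 0.1025
blue [427 196  27  23 476] -0.0006 -0.0938
```

View pics/f.png

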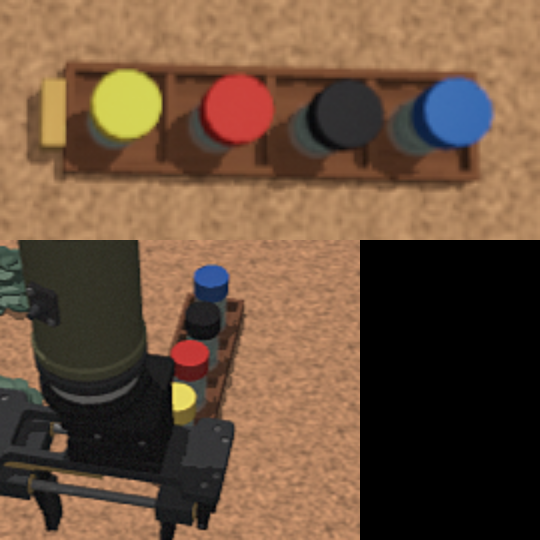

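All four stand upright: from the brass block, yellow (crop 127,104), red (238,108), black (347,115) and blue (455,112). Yellow, red and blue measure within about 5 mm of their centres. Black wasn't picked up by the mask, but it sits midway between red and blue. The arm is clear.

```bash
python3 -c "
from bench import *
print(close_job())"
```

```text
the job is handed in; nothing more can be done
None
```

The job is handed in: from the tray's brass block the tubes now stand yellow, red, black, blue, the reverse of the wash rack; all four looked upright and within tolerance in the last pictures, but no verdict came back.

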